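Hold the rye roll over its tub with the tongs

TASK

A dark rye roll has got in among the pale rolls: pick up the tongs, close them on the dark roll and lift it off the baking tray, and hold it up over the middle of the empty white tub with at least 2 cm of air between the roll and the tub's rim. Finish while still holding it there in the closed tongs; do not let go or put anything down. Touch the rolls only with the tongs, never with the gripper itself, and leave the pale rolls and the other things on the table where they are.

Things in the scene. Friction and masses are not known exactly. Their poses are not given: they have to be found in the camera images.
- tongs: Spring-open serving tongs, 120 g, lying flat: the two arms stand on edge and open and close horizontally. Origin: on the hinge at the rear end, at the underside; x runs forward along the centre line to the jaws, y to the left arm, z up. 235 mm long, 30 mm high; blue 22 mm hinge drum, blue handle pads, bare steel jaws, which at rest stand 92 mm apart inside, 101 mm outside.
- tongs_grip (a point): Grip point midway between the blue handle pads, 100 mm ahead of the hinge, 15 mm above the tongs' underside. Pads: 60 to 150 mm ahead of the hinge, 30 mm high, 5 mm thick; outer faces here 57 mm apart at rest, 48 mm and parallel when half squeezed, 38 mm when closed on a roll. Squeezed to 48 mm, the spring is enough to carry the tongs with the jaws 73 mm apart.
- tongs_jaws (a point): Point midway between the jaws, where the held item's centre belongs: 215 mm ahead of the hinge (115 mm ahead of tongs_grip), 15 mm above the tongs' underside. Each jaw is a shallow V-shaped steel cup, 41 mm long, 3 to 27 mm above the underside; the steel arms behind it are 5 to 25 mm above the underside.
- tongs_left (a joint): Angle of the left arm (the right one mirrors it), rad: 0 = open, 0.093 = closed on a 52 mm roll, 0.19 = stop, jaws almost shut. The spring pushes each pad out with 5.5 N at rest, 7.5 N half squeezed, 9.5 N when closed on a roll; somewhat under half of any further squeeze reaches each jaw (a 25 N grip holds a roll well).
- tray: Black baking tray, 170 mm (its x) by 340 mm (its y), fixed to the table; origin at the centre of its underside. Floor 3 mm thick, rim 8 mm high above the table. Three rolls lie on it in a row along its y, about 107 mm apart.
- roll_dark: The dark brown rye roll to be taken: a bread roll, round with a domed top, 52 mm across, 38 mm high, about 50 g; origin at the centre of its underside; it stands on the tray, in any of the three places.
- roll_dark_center (a point): Centre of the dark roll, 19 mm above its underside (22 mm above the table at the start).
- roll_pale_a: Pale golden roll, to be left alone: a bread roll, round with a domed top, 52 mm across, 38 mm high, about 50 g; origin at the centre of its underside; on the tray.
- roll_pale_b: Pale golden roll, to be left alone: a bread roll, round with a domed top, 52 mm across, 38 mm high, about 50 g; origin at the centre of its underside; on the tray.
- tub: Empty open white plastic tub on the robot's right, 160 mm (x) by 170 mm (y), 80 mm high, walls 4 mm, fixed to the table; origin at the centre of its underside.
- bowl: Bystander: steel bowl, 110 mm across, 55 mm high, at the far left; origin under its centre.
- jar: Bystander: amber jar with a red cap, 64 mm across, 85 mm high, at the far side; origin under its centre.
- brush: Bystander: pastry brush lying at the far right.
- scraper: Bystander: steel dough scraper with a green grip, 110 mm wide, lying flat at the far side.
Mind the look-alikes: they are no part of the job. Leave any green or turquoise look-alike of the tub alone.

How it is judged (in metres and radians):
On the way, in this order (a step that is already met when the one before it is completed fails the run):
1. the tongs are taken by the gripper and lifted clear of the table (height (world z) of tongs_grip above 0.035 m and contact force between the fingers and tongs above 1 N and height (world z) of roll_dark_center below 0.04 m), for 0.1 s.
2. the dark roll is held between the jaws of the tongs and lifted off the tray (contact force between tongs and roll_dark above 0.5 N and contact force between each of the fingers, the arm and roll_dark below 0.1 N and distance between roll_dark_center and tongs_jaws below 0.025 m and contact force between the fingers and tongs above 1 N and height (world z) of roll_dark_center above 0.06 m and contact force between roll_dark and tray below 0.05 N), for 0.2 s.
At the end, for the whole second after the job is handed in: The dark roll hangs still in the jaws of the gripped tongs (centre within 25 mm of the jaws' centre, robot not touching it), within 45 mm of the tub's middle seen from above, centre at least 115 mm above the table (rim at 80); tub untouched; pale rolls and bystanders moved under 30 mm (contact force between tongs and roll_dark above 0.5 N and contact force between each of the fingers, the arm and roll_dark below 0.1 N and distance between roll_dark_center and tongs_jaws below 0.025 m and contact force between the fingers and tongs above 1 N and horizontal distance between roll_dark_center and tub below 0.045 m and height (world z) of roll_dark_center above 0.115 m and contact force between each of roll_dark, tongs and tub below 0.05 N and linear speed of roll_dark below 0.03 m/s and distance of each of roll_pale_a, roll_pale_b, bowl, jar, brush, scraper from where it was at the start of the episode below 0.03 m); the arm keeps its last pose, push and grip.
It fails at once if the robot touches a roll directly instead of with the tongs (contact force between any of the fingers, the arm and roll_dark above 0.5 N or contact force between any of the fingers, the arm and roll_pale_a above 0.5 N or contact force between any of the fingers, the arm and roll_pale_b above 0.5 N).
It fails at once if a pale roll or another bystander is moved by more than 30 mm (distance of any of roll_pale_a, roll_pale_b, bowl, jar, brush, scraper from where it was at the start of the episode above 0.03 m).
It also fails if it takes over 48 s, if anything falls off the work surface, if the arm or the gripper's body presses on something with over 40 N, if the wrist force passes 120 N, or if a joint passes its speed limit or range.

ROBOT

A 6-joint arm with a two-finger parallel gripper is mounted at the origin on the work surface. World frame = base frame: x ahead of the robot, y to its left, z up, the work surface at z = 0. Lengths are in mm, angles in rad, forces in N, time in s.
With the tool pointing down it reaches from about 300 to 775 mm from the base axis. Payload 14.6 kg.
Tool frame: the origin (TCP) lies on the centre line of the jaws, within the pads' length; the fingertips stand ahead of it and the grasp point (between the pads) is the TCP (manip.tip_reach is the z of the fingertips in the tool frame, in mm); z points along the fingers, y is the direction in which the jaws open and shut (so a half turn about z gives the same grasp; the last joint's range is limited). The gripper opens to 94 mm and grips with 3 to 60 N. Pads are 16 mm wide; open, the fingers measure 119 mm over their backs; the gripper's body (75 mm by 177 mm) begins 78 mm behind the grasp point.
Start: joints at [-1.346, 0.3, 1.521, -0, 1.321, -0.067], TCP at [158.215, -526.742, 224.446] pointing down, gripper open.
Joint ranges: [-3.03, 3.03], [-0.79, 2.21], [0.23, 2.52], [-1.04, 4.18], [0, 3.07], [-2.55, 2.55]. Speed limits (rad/s): [2.22, 2.22, 2.57, 3.14, 3.14, 3.14].

INTERFACE

Orientations are given as [roll, pitch, yaw] about the fixed x, y, z axes, in that order (R = Rz(yaw) Ry(pitch) Rx(roll)).
In Python, from cell import manip, camera, search_frame, masks_of, tip_of gives the robot as it stands.
- The arm moves only by the tool send_rows, never from a script. Its argument "plan" is a list of rows, each an object with "travel": the shift along the tool's x, y, z in mm, a list of three; "delta_rot": the turn, a rotation vector about the tool's x, y, z in degrees, a list of three; "fingers": the gripper's target within -1 to 1 (shut at 1, half-way at 0, fully open at -1). In form: [{"travel": [dx, dy, dz], "delta_rot": [wx, wy, wz], "fingers": fingers}, ...]. A call has 1 to 20 rows; each row shifts and turns the commanded pose from where the row before left it, along the tool's axes as they then stand; what a row does not reach is not made up. A row lasts 1/8 s, in which the tool goes at most 62.5 mm and 10.7 degrees, less where a joint would pass 70% of its speed; a pose out of reach is approached as far as the arm can. A call is refused whole if a number of a shift passes 62.5 or a number of a turn 10.7, either way. A call with a gripper value outside its range is refused whole. The fingers move at their own pace and stop on an object; "grip_force" is the grip in N (left out, the last holds). Time passes only in rows, so rows that do not move let the fingers close. It gives the time, the measured TCP pose, the force and the opening at its end, in the units of the state.
- manip.read_state(): the state, without advancing time (a new reading comes with each control period).
- camera(name): name is "scene" or "top" or "wrist"; returns a dict with "color" (420x560x3 uint8, red, green, blue), "z_map" (420x560 float32, mm along the optical axis (not along the pixel's ray), 0 where there is no reading), "fov_y" (degrees; the focal length in pixels is half the picture's height over the tangent of half this angle, whatever the lens; pixels are square), "cx", "cy" (the principal point, pixels), "k1" (the pictures are not rectified: a ray, as slopes to the right and down, at radius r is drawn at 1 + k1 r^2 times it, then the intrinsics apply), "world_from_camera" (4x4, takes a point from camera to world coordinates); the wrist camera has in their place "tool_from_camera" (4x4, takes a point from camera to tool coordinates, whose origin is the TCP and whose axes are the flange's). Camera axes: x right, y up, looking along -z (the intrinsics and any distortion apply to the point x, -y, -z); pixel columns grow to the right and rows downward; lengths in mm; the calibration is good to about 2 mm. A picture is of the moment at which its call begins: read the wrist's pose just before it.
- manip.sign_off(): hands the job in, once; it reports no verdict.
Trained networks look in the newest picture that a camera, given by its name, has taken for a name from the list of things; names that differ only in an ending like _2 or _b are one class to them, and where a whole thing is asked for, a point or a joint stands for the part that bears it (a point fixed in the world has none). Each returns a list of dicts, best first, with "confidence" (0 to 1); they miss things now and then, are a little off and sometimes report something else, mostly with a low value. They report only what shows in the picture. A call takes as long as a camera call. They do not tell look-alikes from the thing itself.
- search_frame(name, camera): "at" ([x, y, z] in mm, in the coordinates of the camera as it stood for that picture, good to about 4 mm: the middle of the surface that is visible of it).
- masks_of(name, camera): "region" (420x560 bool, what is visible of it).
- tip_of(name, camera): "at" ([x, y, z] in mm, in the coordinates of the camera as it stood for that picture, good to about 4 mm: a listed point, or the origin of a listed thing).
The state is a dict: "clock": time; "joints": joint angles; "qd": joint speeds; "effort": joint torques, N m; "eef_pos": TCP position; "eef_rot": TCP orientation; "wrist_force": force on the tool from outside, world axes, zero at the start; "moment": the same for the moment, N m; "finger_gap": finger opening in mm.
Only numpy, scipy, OpenCV 4.12 (cv2) and the standard library are available. Lean on these libraries where they do the work, as an engineer would, in place of code of your own. Each camera call takes 0.05 s, during which the arm holds its last target. There are 200 camera calls.

## Working session

There is one attempt and no reset: what is moved stays moved. The work goes in short steps, Python scripts to look and compute and a tool call to move; the robot and the scene stay as the last step left them, time stands still between calls to the robot, and variables do not carry over. Pictures are saved under pics/ and viewed, about 8 in all and at most 12, crops included, and the job is handed in when it is done.

Besides the shell and the picture viewer there is one more tool, called after "Call:" by a JSON object that holds its "name" and its "arguments", one argument or row to a line. send_rows: Moves the arm, as the interface text tells. Its arguments: {"type":"object","properties":{"plan":{"type":"array"},"grip_force":{"type":"number"}},"required":["plan"]}

```bash
ls; mkdir -p pics; cat > h.py <<'E'
import numpy as np, cv2
from cell import manip, camera, search_frame, masks_of, tip_of
from scipy.spatial.transform import Rotation as R
def wfc(c,st=None):
    if 'world_from_camera' in c: return np.array(c['world_from_camera'])
    T=np.eye(4);T[:3,:3]=R.from_euler('xyz',st['eef_rot']).as_matrix();T[:3,3]=st['eef_pos']
    return T@np.array(c['tool_from_camera'])
def tw(T,p): return (T@np.append(p,1))[:3]
def K(c):
    h,w=c['z_map'].shape; f=h/2/np.tan(np.radians(c['fov_y'])/2)
    return np.array([[f,0,c['cx']],[0,f,c['cy']],[0,0,1]])
def cloud(c,T):
    h,w=c['z_map'].shape; k=K(c)
    u,v=np.meshgrid(np.arange(w,dtype=float),np.arange(h,dtype=float))
    x=(u-k[0,2])/k[0,0]; y=(v-k[1,2])/k[1,1]; a,b=x.copy(),y.copy()
    for _ in range(15):
        s=1+c['k1']*(a*a+b*b); a=x/s;b=y/s
    z=c['z_map']; P=np.stack([a*z,-b*z,-z,np.ones_like(z)],-1)
    P=P@T.T; P[z<=0]=np.nan
    return P[...,:3]
def proj(c,T,p):
    q=np.linalg.inv(T)@np.append(p,1); a,b=q[0]/-q[2],-q[1]/-q[2]; s=1+c['k1']*(a*a+b*b); k=K(c)
    return k[0,0]*a*s+k[0,2],k[1,1]*b*s+k[1,2]
def save(c,n): cv2.imwrite(f'pics/{n}.png',c['color'][...,::-1])
E
python3 - <<'E'
from h import *
st=manip.read_state(); print(st, getattr(manip,'tip_reach',None))
for cam in ('top','scene'):
    c=camera(cam); T=wfc(c); save(c,cam+'0'); P=cloud(c,T)
    for n in ('tongs','tongs_grip','tongs_jaws','roll_dark','roll_pale_a','tub','tray'):
        for f in (tip_of,masks_of):
            try:
                for d in f(n,cam)[:4]:
                    if f is masks_of:
                        m=d['region']; print(cam,n,'mask',m.sum(),round(d['confidence'],2),np.nanmedian(P[m],0).round(0),[round(x) for x in np.argwhere(m).mean(0)[::-1]])
                    else: p=tw(T,d['at']); print(cam,n,'tip',round(d['confidence'],2),p.round(0),np.round(proj(c,T,p)))
            except Exception as e: print(n,e)
a=cv2.imread('pics/top0.png');b=cv2.imread('pics/scene0.png')
E
```

```text
pics
{'clock': 0.0, 'joints': array([-1.34559433e+00,  3.00475874e-01,  1.52161993e+00,  2.20845443e-05,
        1.32067935e+00, -6.65987452e-02]), 'qd': array([-0.00018248, -0.0007625 ,  0.00047949,  0.00017764,  0.00111996,
       -0.00022352]), 'effort': array([ 6.90557090e-05, -5.31813741e+01, -3.52735984e+01,  7.08309864e-02,
        2.44117499e-02, -9.20709704e-05]), 'eef_pos': array([ 158.16931221, -526.50372297,  223.86726087]), 'eef_rot': array([-3.14041420e+00, -1.00038442e-04,  2.91795202e-01]), 'wrist_force': array([ 0.18684936, -0.19860387,  0.01085477]), 'moment': array([ 0.05542726, -0.01775486,  0.01271846]), 'finger_gap': 93.9345583732871} 19.0
top tongs tip 0.48 [409. 271.  -3.] [215. 234.]
top tongs tip 0.48 [589.  11.  -1.] [286. 184.]
top tongs mask 39 0.66 [407. 270.  28.] [212, 232]
top tongs_grip tip 0.73 [460. 359.  17.] [190. 220.]
top tongs_grip mask 46 0.54 [410. 275.  28.] [199, 227]
top tongs_grip mask 150 0.33 [582.   7.  36.] [288, 184]
top tongs_jaws tip 0.8 [522. 450.  11.] [165. 203.]
top tongs_jaws mask 23 0.63 [407. 270.  30.] [214, 234]
top roll_
[... 1279 characters left out ...]
8.]
scene roll_dark mask 280 0.75 [593. -99.  35.] [218, 215]
scene roll_pale_a tip 0.89 [580. 102.  -1.] [278. 259.]
scene roll_pale_a tip 0.54 [588.   5.   1.] [248. 240.]
scene roll_pale_a mask 312 0.54 [593. 109.  35.] [277, 256]
scene tub tip 0.85 [ 235. -418.    3.] [225. 108.]
scene tub tip 0.77 [ 491. -420.    2.] [169. 149.]
scene tub tip 0.68 [337.  88.   3.] [327. 199.]
scene tub mask 2907 0.85 [ 227. -426.   39.] [225, 100]
scene tub mask 3423 0.56 [ 486. -436.   36.] [165, 140]
scene tray tip 0.77 [588.   1.   3.] [247. 239.]
scene tray tip 0.16 [408. 268.  -2.] [367. 250.]
scene tray mask 5794 0.73 [603.  20.   3.] [249, 243]
scene tray mask 884 0.53 [790. 101.  81.] [218, 304]
```

```bash
python3 - <<'E'
import cv2,numpy as np
a=cv2.imread('pics/top0.png')[90:330,140:480];b=cv2.imread('pics/scene0.png')[60:360,80:460]
a=cv2.resize(a,(800,565),interpolation=2);b=cv2.resize(b,(760,600),interpolation=2)
cv2.imwrite('pics/top1.png',a);cv2.imwrite('pics/scene1.png',b)
E
```

```text
(no output)
```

View pics/top1.png

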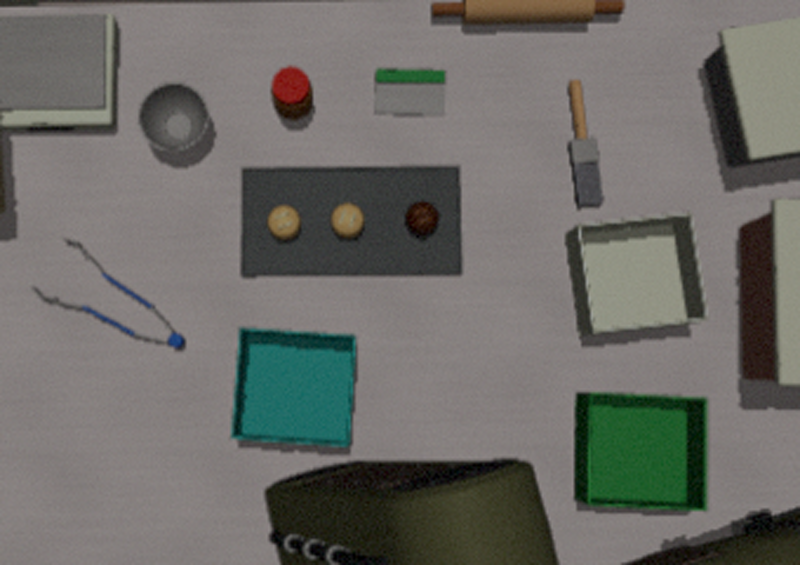

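View pics/scene1.png

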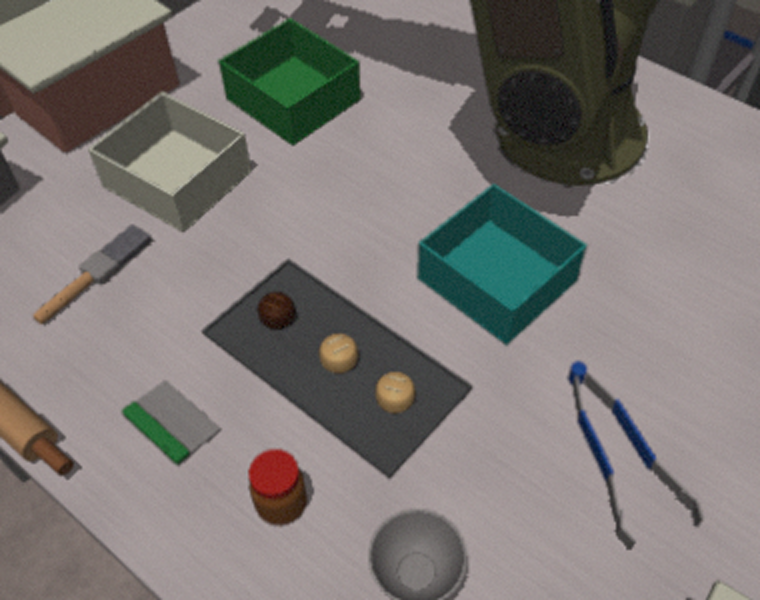

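The top crop shows one pair of tongs (hinge at crop px 177,341), a dark roll (422,218), two pale rolls (284,222 and 348,220), and three tubs: white (645,275), teal (295,388) and green (640,452). In full top-picture pixels:

| Thing | Choice | Could be mistaken for it |
|---|---|---|
| Tongs | (213,233) | brush at scene (129,194), which the network also reported |
| Dark roll | (319,182) | pale rolls at (260,185) and (287,184) |
| Tub | white, (410,206) | teal (265,254), green (411,281) |

I'll turn to yaw about 60° and hover over the tongs for a close look.

Call:
{"name": "send_rows", "arguments": {
  "plan": [
    {"travel":[0,0,0],"delta_rot":[0,0,-8.6],"fingers":-1},
    {"travel":[0,0,0],"delta_rot":[0,0,-8.6],"fingers":-1},
    {"travel":[0,0,0],"delta_rot":[0,0,-8.6],"fingers":-1},
    {"travel":[0,0,0],"delta_rot":[0,0,-8.6],"fingers":-1},
    {"travel":[0,0,0],"delta_rot":[0,0,-8.6],"fingers":-1},
    {"travel":[40,6,0],"delta_rot":[0,0,0],"fingers":-1},
    {"travel":[40,6,0],"delta_rot":[0,0,0],"fingers":-1},
    {"travel":[40,6,0],"delta_rot":[0,0,0],"fingers":-1},
    {"travel":[40,6,0],"delta_rot":[0,0,0],"fingers":-1},
    {"travel":[40,6,0],"delta_rot":[0,0,0],"fingers":-1},
    {"travel":[40,6,0],"delta_rot":[0,0,0],"fingers":-1},
    {"travel":[40,6,0],"delta_rot":[0,0,0],"fingers":-1},
    {"travel":[40,6,0],"delta_rot":[0,0,0],"fingers":-1},
    {"travel":[40,6,0],"delta_rot":[0,0,0],"fingers":-1},
    {"travel":[40,6,0],"delta_rot":[0,0,0],"fingers":-1},
    {"travel":[40,6,0],"delta_rot":[0,0,0],"fingers":-1},
    {"travel":[40,6,0],"delta_rot":[0,0,0],"fingers":-1}
  ]
}}

```text
clock: 3.62
eef_pos: [463.2, -147.4, 224.6]
eef_rot: [3.141, -0.0, 1.042]
wrist_force: [0.7, 0.5, 0.9]
finger_gap: 94.0
```

Call:
{"name": "send_rows", "arguments": {
  "plan": [
    {"travel":[34.6,-20,0],"delta_rot":[0,0,0],"fingers":-1},
    {"travel":[34.6,-20,0],"delta_rot":[0,0,0],"fingers":-1},
    {"travel":[34.6,-20,0],"delta_rot":[0,0,0],"fingers":-1},
    {"travel":[34.6,-20,0],"delta_rot":[0,0,0],"fingers":-1},
    {"travel":[34.6,-20,0],"delta_rot":[0,0,0],"fingers":-1},
    {"travel":[34.6,-20,0],"delta_rot":[0,0,0],"fingers":-1},
    {"travel":[34.6,-20,0],"delta_rot":[0,0,0],"fingers":-1},
    {"travel":[34.6,-20,0],"delta_rot":[0,0,0],"fingers":-1},
    {"travel":[34.6,-20,0],"delta_rot":[0,0,0],"fingers":-1},
    {"travel":[34.6,-20,0],"delta_rot":[0,0,0],"fingers":-1},
    {"travel":[34.6,-20,0],"delta_rot":[0,0,0],"fingers":-1},
    {"travel":[34.6,-20,0],"delta_rot":[0,0,0],"fingers":-1},
    {"travel":[0,0,0],"delta_rot":[0,0,0],"fingers":-1}
  ]
}}

```text
clock: 5.25
eef_pos: [464.0, 332.9, 224.0]
eef_rot: [-3.141, 0.0, 1.045]
wrist_force: [-1.2, 0.2, -0.8]
finger_gap: 94.1
```

```bash
cat > look.py <<'E'
from h import *
import sys
n=sys.argv[1]
st=manip.read_state(); c=camera('wrist'); T=wfc(c,st); save(c,n); P=cloud(c,T)
print(st['eef_pos'].round(1),st['eef_rot'].round(4),st['finger_gap'].round(1)); print(np.array(c['tool_from_camera']).round(2))
for q in ('tongs','tongs_grip','tongs_jaws','roll_dark'):
    for d in tip_of(q,'wrist')[:2]: p=tw(T,d['at']); print(q,round(d['confidence'],2),p.round(1),np.round(proj(c,T,p)))
hsv=cv2.cvtColor(c['color'],cv2.COLOR_RGB2HSV)
m=(hsv[...,0]>100)&(hsv[...,0]<130)&(hsv[...,1]>120)&(hsv[...,2]>40)
k,l,s,ce=cv2.connectedComponentsWithStats(m.astype(np.uint8))
for i in range(1,k):
    if s[i,4]>60:
        q=P[l==i]; q=q[np.isfinite(q[:,0])]
        t=q[q[:,2]>np.percentile(q[:,2],60)-3]
        mu=t.mean(0); u=np.linalg.svd(t[:,:2]-mu[:2],full_matrices=False)[2][0]
        pr=(t-mu)[:,:2]@u
        print('blue',s[i,4],ce[i].round(),mu.round(1),'yaw',np.degrees(np.arctan2(u[1],u[0])).round(1)%180,'ext',np.percentile(pr,[0,100]).round(1))
E
python3 look.py w1
```

```text
Traceback (most recent call last):
  File "look.py", line 5, in <module>
    print(st['eef_pos'].round(1),st['eef_rot'].round(4),st['finger_gap'].round(1)); print(np.array(c['tool_from_camera']).round(2))
                                                        ^^^^^^^^^^^^^^^^^^^^^^
AttributeError: 'float' object has no attribute 'round'
```

View pics/w1.png

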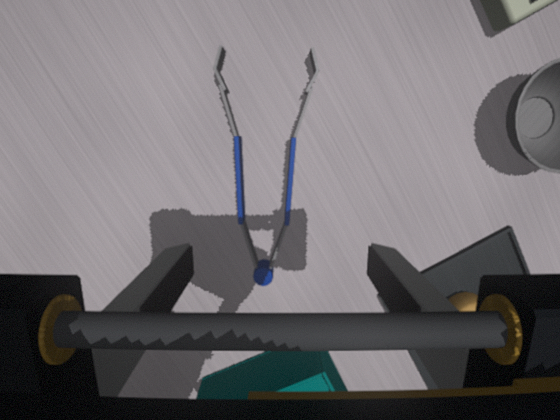

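The wrist picture shows the whole tongs, nearly aligned with the tool: hinge at px (263,272), pads around (240,180) and (291,180), jaw tips at (221,50) and (312,52). I'll fix the print bug and measure.

```bash
sed -i "s/st\['finger_gap'\].round(1)/round(st['finger_gap'],1)/" look.py; python3 look.py w1b
```

```text
[464.2 331.6 224. ] [-3.1414e+00  6.0000e-04  1.0439e+00] 94.2
[[  -0.      0.97    0.23   65.73]
 [   1.      0.     -0.     -0.81]
 [  -0.      0.23   -0.97 -160.91]
 [   0.      0.      0.      1.  ]]
tongs 0.69 [404.3 271.3  -0.9] [262. 265.]
blue 399 [237. 177.] [438.7 374.8  30.7] yaw 61.0 ext [-41.1  46.1]
blue 303 [289. 174.] [485.4 351.   30.8] yaw 55.599999999999994 ext [-36.3  38.3]
blue 244 [262. 275.] [406.2 271.4  30.6] yaw 114.8 ext [-10.    9.7]
```

Call:
{"name": "send_rows", "arguments": {
  "plan": [
    {"travel":[0,0,0],"delta_rot":[0,0,1.5],"fingers":-1},
    {"travel":[18,-18,0],"delta_rot":[0,0,0],"fingers":-1},
    {"travel":[0,0,30],"delta_rot":[0,0,0],"fingers":-1},
    {"travel":[0,0,30],"delta_rot":[0,0,0],"fingers":-1},
    {"travel":[0,0,30],"delta_rot":[0,0,0],"fingers":-1},
    {"travel":[0,0,30],"delta_rot":[0,0,0],"fingers":-1},
    {"travel":[0,0,0],"delta_rot":[0,0,0],"fingers":-1},
    {"travel":[0,0,0],"delta_rot":[0,0,0],"fingers":-1}
  ]
}}

```text
clock: 6.55
eef_pos: [459.3, 356.0, 105.8]
eef_rot: [3.141, -0.001, 1.016]
wrist_force: [0.0, 0.1, 0.6]
finger_gap: 94.1
```

```bash
python3 look.py w2 | grep -v '^ *\['; python3 -c "
from h import *
print(manip.read_state()['eef_pos'],manip.read_state()['eef_rot'])"
```

```text
tongs 0.65 [403.9 269.    1.8] [280. 340.]
tongs_jaws 0.15 [403.5 270.4  -1.9] [278. 337.]
blue 798 [241. 225.] [438.3 374.3  30.6] yaw 61.3 ext [-41.8  47.1]
blue 678 [317. 223.] [483.5 348.   30.7] yaw 55.599999999999994 ext [-40.7  48.2]
blue 415 [280. 359.] [405.1 270.6  30.7] yaw 150.0 ext [-9.8  9.6]
[458.99797869 355.98367319 105.34523273] [ 3.14104144e+00 -1.25891571e-03  1.01600225e+00]
```

View pics/w2.png

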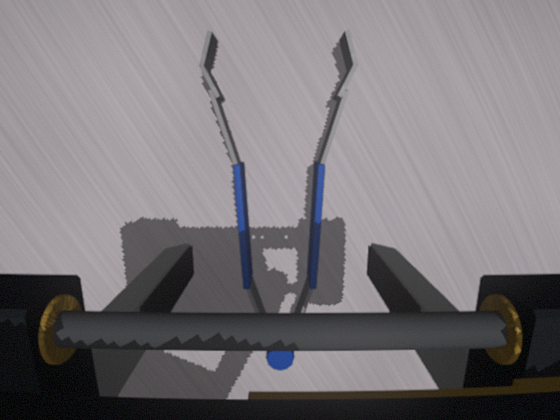

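The tongs sit centred under the gripper: pads at px (241,225) and (317,223), hinge at (280,359), on the tool's centre column. I'll descend and squeeze to about 48 mm.

Call:
{"name": "send_rows", "arguments": {
  "plan": [
    {"travel":[0,0,25],"delta_rot":[0,0,0],"fingers":-1},
    {"travel":[0,0,25],"delta_rot":[0,0,0],"fingers":-1},
    {"travel":[0,0,20],"delta_rot":[0,0,0],"fingers":-1},
    {"travel":[0,0,12],"delta_rot":[0,0,0],"fingers":-1},
    {"travel":[0,0,0],"delta_rot":[0,0,0],"fingers":-0.02},
    {"travel":[0,0,0],"delta_rot":[0,0,0],"fingers":-0.02},
    {"travel":[0,0,0],"delta_rot":[0,0,0],"fingers":-0.02},
    {"travel":[0,0,0],"delta_rot":[0,0,0],"fingers":-0.02},
    {"travel":[0,0,0],"delta_rot":[0,0,0],"fingers":-0.02}
  ],
  "grip_force": 25
}}

```text
clock: 7.92
eef_pos: [459.0, 356.1, 23.0]
eef_rot: [3.141, -0.001, 1.016]
wrist_force: [-0.3, 0.2, 4.3]
finger_gap: 49.5
```

Call:
{"name": "send_rows", "arguments": {
  "plan": [
    {"travel":[0,0,-5],"delta_rot":[0,0,0],"fingers":-0.02},
    {"travel":[0,0,-10],"delta_rot":[0,0,0],"fingers":-0.02},
    {"travel":[0,0,-20],"delta_rot":[0,0,0],"fingers":-0.02},
    {"travel":[0,0,-30],"delta_rot":[0,0,0],"fingers":-0.02},
    {"travel":[0,0,-30],"delta_rot":[0,0,0],"fingers":-0.02},
    {"travel":[0,0,-30],"delta_rot":[0,0,0],"fingers":-0.02},
    {"travel":[0,0,-15],"delta_rot":[0,0,0],"fingers":-0.02},
    {"travel":[0,0,0],"delta_rot":[0,0,0],"fingers":-0.02},
    {"travel":[0,0,0],"delta_rot":[0,0,0],"fingers":-0.02}
  ]
}}

```text
clock: 9.05
eef_pos: [458.3, 355.5, 161.2]
eef_rot: [-3.141, 0.002, 1.016]
wrist_force: [-0.1, 0.1, -1.8]
finger_gap: 48.4
```

```bash
python3 look.py w3 | grep -v '^ *\['
```

```text
blue 1763 [234. 250.] [447.7 380.7 168.8] yaw 58.7 ext [-31.1  33.2]
blue 1279 [327. 244.] [484.5 358.7 168.8] yaw 58.2 ext [-30.4  33.7]
blue 61 [238. 354.] [418.7 333.1 169. ] yaw 20.1 ext [-2.8  2.6]
```

View pics/w3.png

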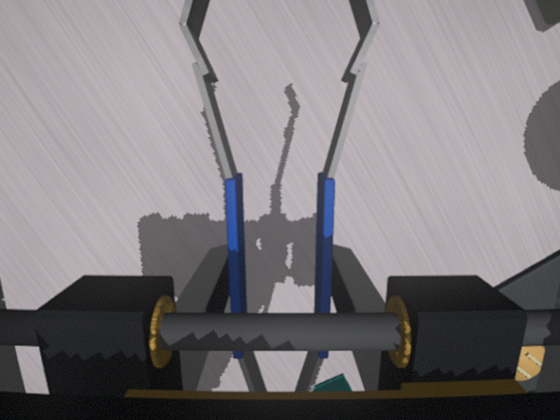

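The tongs hang level in the gripper (pads parallel at px 234 and 327, pad tops 7.6 mm above TCP), so the jaws should be at TCP + 115 mm along tool x and about 7 mm below it. I'll turn to yaw 0 and carry them to above the dark roll. That also keeps the gripper clear of the block beyond the tub later.

Call:
{"name": "send_rows", "arguments": {
  "plan": [
    {"travel":[0,0,0],"delta_rot":[0,0,3.2],"fingers":-0.02},
    {"travel":[0,0,0],"delta_rot":[0,0,6],"fingers":-0.02},
    {"travel":[0,0,0],"delta_rot":[0,0,6],"fingers":-0.02},
    {"travel":[0,0,0],"delta_rot":[0,0,6],"fingers":-0.02},
    {"travel":[0,0,0],"delta_rot":[0,0,6],"fingers":-0.02},
    {"travel":[0,0,0],"delta_rot":[0,0,6],"fingers":-0.02},
    {"travel":[0,0,0],"delta_rot":[0,0,6],"fingers":-0.02},
    {"travel":[0,0,0],"delta_rot":[0,0,6],"fingers":-0.02},
    {"travel":[0,0,0],"delta_rot":[0,0,6],"fingers":-0.02},
    {"travel":[0,0,0],"delta_rot":[0,0,4],"fingers":-0.02},
    {"travel":[0,0,0],"delta_rot":[0,0,3],"fingers":-0.02}
  ]
}}

```text
clock: 10.68
eef_pos: [458.6, 355.8, 162.1]
eef_rot: [3.141, 0.0, -0.002]
wrist_force: [-0.2, 0.6, -1.1]
finger_gap: 47.7
```

Call:
{"name": "send_rows", "arguments": {
  "plan": [
    {"travel":[0,10,0],"delta_rot":[0,0,0],"fingers":-0.02},
    {"travel":[0,20,0],"delta_rot":[0,0,0],"fingers":-0.02},
    {"travel":[1,30,0],"delta_rot":[0,0,0],"fingers":-0.02},
    {"travel":[1,30,0],"delta_rot":[0,0,0],"fingers":-0.02},
    {"travel":[1,30,0],"delta_rot":[0,0,0],"fingers":-0.02},
    {"travel":[1,30,0],"delta_rot":[0,0,0],"fingers":-0.02},
    {"travel":[1,30,0],"delta_rot":[0,0,0],"fingers":-0.02},
    {"travel":[1,30,0],"delta_rot":[0,0,0],"fingers":-0.02},
    {"travel":[1,30,0],"delta_rot":[0,0,0],"fingers":-0.02},
    {"travel":[1,30,0],"delta_rot":[0,0,0],"fingers":-0.02},
    {"travel":[1,30,0],"delta_rot":[0,0,0],"fingers":-0.02},
    {"travel":[1,30,0],"delta_rot":[0,0,0],"fingers":-0.02},
    {"travel":[1,30,0],"delta_rot":[0,0,0],"fingers":-0.02},
    {"travel":[1,30,0],"delta_rot":[0,0,0],"fingers":-0.02},
    {"travel":[2,30,0],"delta_rot":[0,0,0],"fingers":-0.02},
    {"travel":[0,25,0],"delta_rot":[0,0,0],"fingers":-0.02},
    {"travel":[0,17,0],"delta_rot":[0,0,0],"fingers":-0.02},
    {"travel":[0,0,0],"delta_rot":[0,0,0],"fingers":-0.02},
    {"travel":[0,0,0],"delta_rot":[0,0,0],"fingers":-0.02}
  ]
}}

```text
clock: 13.05
eef_pos: [472.7, -105.7, 162.4]
eef_rot: [-3.141, 0.0, 0.001]
wrist_force: [-0.4, 0.4, -1.9]
finger_gap: 48.5
```

```bash
cat > look2.py <<'E'
from h import *
import sys
n=sys.argv[1]
st=manip.read_state(); c=camera('wrist'); T=wfc(c,st); save(c,n); P=cloud(c,T)
print(st['eef_pos'].round(1),st['eef_rot'].round(4),round(st['finger_gap'],1))
p0=st['eef_pos']; Rw=R.from_euler('xyz',st['eef_rot']).as_matrix()
L=(P-p0)@Rw  # tool frame
for d in tip_of('roll_dark_center','wrist')[:2]: print('center',round(d['confidence'],2),tw(T,d['at']).round(1))
for d in masks_of('roll_dark','wrist')[:1]:
    q=P[d['region']]; q=q[(q[:,2]>15)]; A=np.c_[2*q[:,:2],np.ones(len(q))]
    print('mask',d['region'].sum(),round(d['confidence'],2),np.nanmedian(q,0).round(1),'x',np.nanpercentile(q[:,0],[1,99]).round(1),'y',np.nanpercentile(q[:,1],[1,99]).round(1),'z',np.nanpercentile(q[:,2],[1,99]).round(1))
# tongs arms in tool frame by forward distance
for a in range(20,140,15):
    m=(L[...,0]>a)&(L[...,0]<a+15)&(np.abs(L[...,1])<60)&(L[...,2]>-20)&(L[...,2]<30)
    for s in (-1,1):
        q=L[m&(np.sign(L[...,1])==s)]
        if len(q)>8: print(a,s,len(q),'y',np.percentile(q[:,1],[5,95]).round(1),'ztop',np.percentile(q[:,2],5).round(1))
E
python3 look2.py w4
```

```text
[ 472.7 -105.7  162.4] [-3.1414e+00  0.0000e+00  7.0000e-04] 48.5
center 0.93 [ 585.9 -106.3   24.9]
mask 3277 0.58 [ 584.6 -105.3   37.7] x [562.2 607.6] y [-128.1  -81.8] z [26.  42.5]
20 -1 557 y [-24.6 -20.1] ztop -8.6
20 1 565 y [18.3 22.9] ztop -8.6
35 -1 571 y [-24.7 -20.2] ztop -8.4
35 1 578 y [18.3 23.2] ztop -8.5
50 -1 449 y [-28.5 -23.4] ztop -3.6
50 1 461 y [21.9 27.1] ztop -3.5
65 -1 489 y [-32.8 -27.4] ztop -3.6
65 1 474 y [25.9 31.1] ztop -3.6
80 -1 625 y [-36.4 -31.1] ztop -5.0
80 1 616 y [29.3 34.7] ztop -5.2
95 -1 501 y [-40.5 -33.1] ztop -5.6
95 1 506 y [31.1 38.6] ztop -5.6
110 -1 729 y [-40.8 -35.2] ztop -5.3
110 1 704 y [33.3 39. ] ztop -5.4
125 -1 13 y [-34.5 -33.9] ztop 12.4
125 1 23 y [31.7 32.9] ztop 12.1
```

View pics/w4.png

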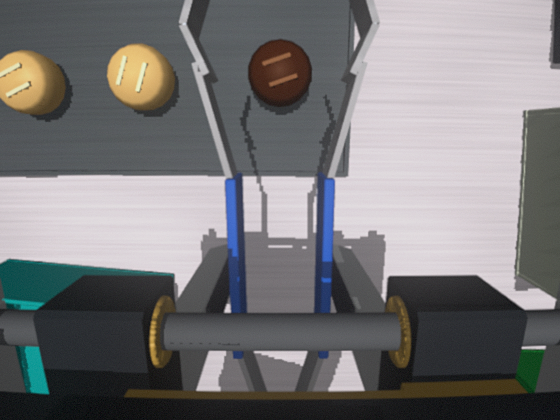

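The dark roll (px 280,73) lies midway between the open jaws (px 195 and 365), with the pale rolls well to the left (27,82 and 141,77). The tongs are level. The roll centre measures about (585.3, -105.3) and the jaws about (587.7, -104.8). I'll correct x by -2 mm and descend so the tongs' underside is about 2.5 mm above the rim.

Call:
{"name": "send_rows", "arguments": {
  "plan": [
    {"travel":[-2,0.5,10],"delta_rot":[0,0,0],"fingers":-0.02},
    {"travel":[0,0,20],"delta_rot":[0,0,0],"fingers":-0.02},
    {"travel":[0,0,20],"delta_rot":[0,0,0],"fingers":-0.02},
    {"travel":[0,0,20],"delta_rot":[0,0,0],"fingers":-0.02},
    {"travel":[0,0,15],"delta_rot":[0,0,0],"fingers":-0.02},
    {"travel":[0,0,10],"delta_rot":[0,0,0],"fingers":-0.02},
    {"travel":[0,0,10],"delta_rot":[0,0,0],"fingers":-0.02},
    {"travel":[0,0,10],"delta_rot":[0,0,0],"fingers":-0.02},
    {"travel":[0,0,10],"delta_rot":[0,0,0],"fingers":-0.02},
    {"travel":[0,0,4],"delta_rot":[0,0,0],"fingers":-0.02},
    {"travel":[0,0,0],"delta_rot":[0,0,0],"fingers":-0.02},
    {"travel":[0,0,0],"delta_rot":[0,0,0],"fingers":-0.02}
  ]
}}

```text
clock: 14.7
eef_pos: [471.0, -106.7, 33.7]
eef_rot: [3.141, -0.0, 0.0]
wrist_force: [-0.4, 0.1, -1.6]
finger_gap: 48.2
```

```bash
python3 look2.py w5; python3 - <<'E'
from h import *
c=camera('scene'); s=c['color'][150:330,130:330]; cv2.imwrite('pics/s5.png',cv2.resize(s[...,::-1],(660,594),interpolation=2))
E
```

```text
[ 471.  -106.7   33.7] [ 3.1415e+00 -4.0000e-04  3.0000e-04] 48.2
center 0.59 [ 587.4 -107.6   22.8]
mask 7942 0.57 [ 577.2 -105.    37.4] x [561.5 590.7] y [-128.6  -81.2] z [20.  42.4]
20 -1 1240 y [-55.   -4.3] ztop -8.3
20 1 1389 y [ 4.  54.9] ztop -8.2
35 -1 1905 y [-56.5  -4.3] ztop -7.9
35 1 2043 y [ 3.8 57.4] ztop -7.8
50 -1 1671 y [-56.3  -3.2] ztop -3.0
50 1 1966 y [ 3.2 57.4] ztop -2.9
65 -1 1771 y [-56.1  -3.6] ztop -2.8
65 1 1971 y [ 4.2 57.8] ztop -2.9
80 -1 2437 y [-55.2  -1.8] ztop -3.3
80 1 2481 y [ 2.1 57.5] ztop -3.4
95 -1 3490 y [-53.2  -1.7] ztop -7.6
95 1 3488 y [ 1.9 57. ] ztop -7.0
110 -1 2738 y [-55.1  -2.5] ztop -7.9
110 1 2857 y [ 2.7 57.6] ztop -7.7
125 -1 196 y [-59.  -31.4] ztop 18.0
125 1 366 y [27.7 59.1] ztop 20.9
```

View pics/s5.png

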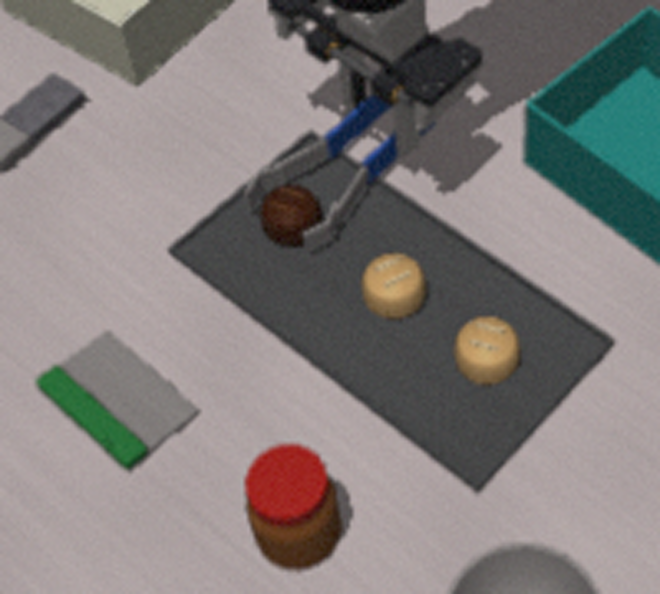

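The dark roll sits inside the jaws (crop px 290,214), with the jaws around it and the pale rolls clear at (393,285) and (487,350). Now I'll close on it.

Call:
{"name": "send_rows", "arguments": {
  "plan": [
    {"travel":[0,0,0],"delta_rot":[0,0,0],"fingers":0.1},
    {"travel":[0,0,0],"delta_rot":[0,0,0],"fingers":0.2},
    {"travel":[0,0,0],"delta_rot":[0,0,0],"fingers":0.4},
    {"travel":[0,0,0],"delta_rot":[0,0,0],"fingers":1},
    {"travel":[0,0,0],"delta_rot":[0,0,0],"fingers":1},
    {"travel":[0,0,0],"delta_rot":[0,0,0],"fingers":1},
    {"travel":[0,0,0],"delta_rot":[0,0,0],"fingers":1},
    {"travel":[0,0,0],"delta_rot":[0,0,0],"fingers":1}
  ],
  "grip_force": 27
}}

```text
clock: 15.9
eef_pos: [470.9, -106.7, 33.4]
eef_rot: [-3.142, -0.0, 0.0]
wrist_force: [0.1, 0.1, -0.8]
finger_gap: 39.4
```

Call:
{"name": "send_rows", "arguments": {
  "plan": [
    {"travel":[0,0,-3],"delta_rot":[0,0,0],"fingers":1},
    {"travel":[0,0,-6],"delta_rot":[0,0,0],"fingers":1},
    {"travel":[0,0,-10],"delta_rot":[0,0,0],"fingers":1},
    {"travel":[0,0,-12],"delta_rot":[0,0,0],"fingers":1},
    {"travel":[0,0,-14],"delta_rot":[0,0,0],"fingers":1},
    {"travel":[0,0,-15],"delta_rot":[0,0,0],"fingers":1},
    {"travel":[0,0,-15],"delta_rot":[0,0,0],"fingers":1},
    {"travel":[0,0,-15],"delta_rot":[0,0,0],"fingers":1},
    {"travel":[0,0,-15],"delta_rot":[0,0,0],"fingers":1},
    {"travel":[0,0,-15],"delta_rot":[0,0,0],"fingers":1},
    {"travel":[0,0,-10],"delta_rot":[0,0,0],"fingers":1},
    {"travel":[0,0,-5],"delta_rot":[0,0,0],"fingers":1},
    {"travel":[0,0,0],"delta_rot":[0,0,0],"fingers":1},
    {"travel":[0,0,0],"delta_rot":[0,0,0],"fingers":1}
  ]
}}

```text
clock: 17.65
eef_pos: [470.7, -106.6, 168.0]
eef_rot: [-3.141, 0.001, 0.0]
wrist_force: [0.1, 0.1, -1.4]
finger_gap: 39.3
```

```bash
python3 look2.py w6; python3 - <<'E'
from h import *
for cam in ('top','scene'):
    c=camera(cam); T=wfc(c); P=cloud(c,T)
    for d in tip_of('tub',cam): print(cam,'tub',round(d['confidence'],2),tw(T,d['at']).round(1))
    if cam=='top':
        m=(P[...,2]>72)&(P[...,2]<88)&(P[...,1]<-320)&(P[...,1]>-520)&(P[...,0]>380)&(P[...,0]<600)
        q=P[m]; print('rim',len(q)); r=cv2.minAreaRect(q[:,:2].astype(np.float32)); print(r)
    for d in tip_of('roll_dark_center',cam)[:2]: print(cam,'roll',round(d['confidence'],2),tw(T,d['at']).round(1))
E
```

```text
[ 470.7 -106.6  168. ] [-3.1413e+00  8.0000e-04  4.0000e-04] 39.3
center 0.58 [ 587.1 -110.5  160.4]
mask 7941 0.83 [ 576.8 -105.6  171.2] x [561.2 590.6] y [-129.4  -81.5] z [152.8 176.3]
20 -1 494 y [-19.3 -14.5] ztop -8.3
20 1 478 y [12.5 17.3] ztop -8.5
35 -1 521 y [-19.1 -14.2] ztop -8.2
35 1 512 y [12.1 17.1] ztop -8.2
50 -1 389 y [-21.9 -17.5] ztop -3.3
50 1 391 y [15.3 20. ] ztop -3.3
65 -1 415 y [-25.2 -20.5] ztop -3.1
65 1 407 y [18.6 23.2] ztop -3.2
80 -1 1082 y [-28.1  -0.9] ztop -4.1
80 1 953 y [ 1.3 25.9] ztop -4.1
95 -1 2627 y [-29.4  -1.3] ztop -7.4
95 1 2382 y [ 1.2 27.3] ztop -7.3
110 -1 2025 y [-30.8  -1.7] ztop -7.8
110 1 1836 y [ 1.9 28.4] ztop -7.7
top tub 0.78 [ 235.3 -411.4    0.5]
top tub 0.77 [ 488.7 -419.3    4.3]
top tub 0.67 [592.5   0.6  -1.1]
top tub 0.65 [333.4  92.3  -6.3]
rim 281
((490.27899169921875, -420.02337646484375), (160.38931274414062, 172.71437072753906), 5.202383041381836)
top roll 0.44 [ 586.8 -107.1  156.5]
scene tub 0.94 [ 230.7 -416.3   -2.1]
scene tub 0.7 [ 491.8 -422.8   -1. ]
scene tub 0.7 [337.5  91.8  -1.4]
scene roll 0.51 [ 585.5 -105.7  158.6]
```

View pics/w6.png

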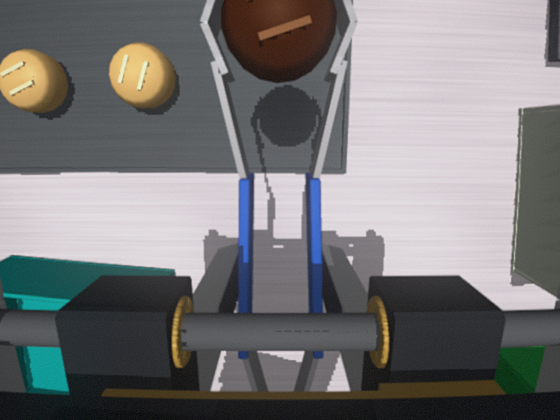

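The dark roll hangs in the closed jaws (px 280,30) off the tray, the pale rolls haven't moved, and the gap is steady at 39.3 mm. The white tub's rim fits a 160 x 173 mm rectangle centred at (490.3, -420.0), which matches the given size. I'll carry the roll across.

Call:
{"name": "send_rows", "arguments": {
  "plan": [
    {"travel":[-2,8,0],"delta_rot":[0,0,0],"fingers":1},
    {"travel":[-4,14,0],"delta_rot":[0,0,0],"fingers":1},
    {"travel":[-5.5,18,0],"delta_rot":[0,0,0],"fingers":1},
    {"travel":[-6,20,0],"delta_rot":[0,0,0],"fingers":1},
    {"travel":[-6,20,0],"delta_rot":[0,0,0],"fingers":1},
    {"travel":[-6,20,0],"delta_rot":[0,0,0],"fingers":1},
    {"travel":[-6,20,0],"delta_rot":[0,0,0],"fingers":1},
    {"travel":[-6,20,0],"delta_rot":[0,0,0],"fingers":1},
    {"travel":[-6,20,0],"delta_rot":[0,0,0],"fingers":1},
    {"travel":[-6,20,0],"delta_rot":[0,0,0],"fingers":1},
    {"travel":[-6,20,0],"delta_rot":[0,0,0],"fingers":1},
    {"travel":[-6,20,0],"delta_rot":[0,0,0],"fingers":1},
    {"travel":[-6,20,0],"delta_rot":[0,0,0],"fingers":1},
    {"travel":[-6,20,0],"delta_rot":[0,0,0],"fingers":1},
    {"travel":[-6,20,0],"delta_rot":[0,0,0],"fingers":1},
    {"travel":[-5,16,0],"delta_rot":[0,0,0],"fingers":1},
    {"travel":[-4,12,0],"delta_rot":[0,0,0],"fingers":1},
    {"travel":[-3,6,0],"delta_rot":[0,0,0],"fingers":1},
    {"travel":[0,0,0],"delta_rot":[0,0,0],"fingers":1},
    {"travel":[0,0,0],"delta_rot":[0,0,0],"fingers":1}
  ]
}}

```text
clock: 20.6
eef_pos: [375.7, -420.4, 168.5]
eef_rot: [-3.141, -0.0, 0.001]
wrist_force: [0.8, -0.4, -1.9]
finger_gap: 39.0
```

Call:
{"name": "send_rows", "arguments": {
  "plan": [
    {"travel":[0,0,0],"delta_rot":[0,0,0],"fingers":1},
    {"travel":[0,0,0],"delta_rot":[0,0,0],"fingers":1},
    {"travel":[0,0,0],"delta_rot":[0,0,0],"fingers":1},
    {"travel":[0,0,0],"delta_rot":[0,0,0],"fingers":1}
  ]
}}

```text
clock: 21.1
eef_pos: [375.5, -420.7, 168.5]
eef_rot: [3.142, -0.0, 0.0]
wrist_force: [-0.4, 0.4, -1.7]
finger_gap: 38.8
```

```bash
python3 look2.py w7 | head -4; python3 - <<'E'
from h import *
for cam in ('top','scene'):
    c=camera(cam); T=wfc(c)
    for d in tip_of('roll_dark_center',cam)[:2]: print(cam,'roll',round(d['confidence'],2),tw(T,d['at']).round(1))
    for n in ('roll_pale_a','bowl','jar','brush','scraper'):
        print(cam,n,[(round(d['confidence'],2),tw(T,d['at']).round(0).tolist()) for d in tip_of(n,cam)[:3]])
s=c['color'][50:300,80:360]; cv2.imwrite('pics/s7.png',cv2.resize(s[...,::-1],(672,600),interpolation=2))
E
```

```text
[ 375.5 -420.7  168.5] [ 3.1416e+00 -0.0000e+00  4.0000e-04] 38.8
center 0.71 [ 490.6 -423.   158.9]
mask 7915 0.68 [ 481.7 -419.4  171.8] x [466.  495.4] y [-443.3 -395.4] z [152.1 176.8]
20 -1 494 y [-19.3 -14.6] ztop -8.3
top roll 0.73 [ 493.7 -421.7  158.4]
top roll_pale_a [(0.67, [588.0, 11.0, -0.0]), (0.59, [582.0, 106.0, 3.0])]
top bowl [(0.86, [743.0, 272.0, 4.0]), (0.67, [700.0, -359.0, -0.0])]
top jar [(0.61, [782.0, 89.0, -0.0]), (0.53, [493.0, -420.0, 135.0])]
top brush [(0.6, [704.0, -357.0, -0.0])]
top scraper [(0.94, [783.0, -95.0, -1.0]), (0.34, [583.0, 105.0, 0.0])]
scene roll 0.61 [ 489.5 -425.1  158.3]
scene roll_pale_a [(0.67, [592.0, 7.0, 2.0])]
scene bowl [(0.76, [743.0, 267.0, 2.0])]
scene jar [(0.81, [780.0, 89.0, 1.0]), (0.37, [587.0, 4.0, 5.0]), (0.22, [786.0, -97.0, -4.0])]
scene brush [(0.76, [703.0, -358.0, 2.0])]
scene scraper [(0.68, [787.0, -93.0, -4.0]), (0.51, [493.0, -422.0, 156.0])]
```

View pics/s7.png

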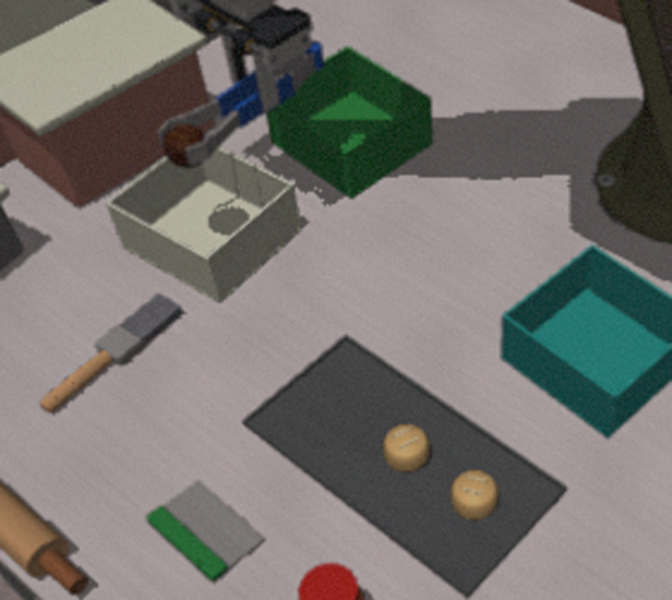

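The picture shows the dark roll in the jaws above the white tub (crop px 185,145), its shadow on the tub floor (229,220), and the pale rolls still on the tray (406,447 and 474,494). All readings agree, so I'm handing it in.

```bash
python3 -c "
from h import *
print(manip.sign_off()); s=manip.read_state(); print(s['clock'],s['eef_pos'],s['finger_gap'])"
```

```text
the job is handed in; nothing more can be done
None
the job is handed in; nothing more can be done
```

The dark roll is held in the closed tongs over the middle of the white tub, and I've handed the job in. I took the tongs by their pads, closed them on the roll with a 27 N grip, lifted it off the tray and carried it across, in about 21 s of the 48 s allowed. The hand-in gives no verdict, so the following are my own last checks.

- **Roll over the tub:** three camera estimates put the roll's centre at about (490–494, -422 to -425), against a tub middle of (490, -420). That is within about 6 mm of the middle, where 45 mm is allowed.
- **Height:** the roll's centre is about 158 mm up, leaving roughly 58 mm of air between the roll and the rim.
- **Grip:** the finger gap held at about 39 mm, against 38 mm expected when closed on a roll. After the lift the roll sat within about 5 mm of the jaws' centre.
- **Other things on the table:** the two pale rolls, bowl, jar, brush and scraper all showed in their original places within detector noise. I had no force reading between the tongs or roll and the tub, but the clearance leaves no contact.
- **Disagreements:** the networks gave a few false hits, such as a "jar" at the roll's position, and the scene camera reported only one of the two pale rolls. The pictures and the top camera showed both pale rolls still on the tray.

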